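Tip the carton flat in the food box and shut the lid

TASK

Finish packing the camping food box on the worktop: its lid cannot shut because the cracker carton is standing on end in the front lane. Push the carton over with the fingertips, high up, so that it falls along the lane and lies flat in the free space next to the tin, then push the hinged lid over until it is fully shut. Do not pick up the carton or the tin: the carton stays down in the box throughout, the tin stays standing at its end of the lane, and the mug and the salt shaker beside the box are left alone.

Things in the scene. Friction and masses are not known exactly. Their poses are not given: they have to be found in the camera images.
- food_box: Grey plastic box fixed on the worktop, open at the top; place and yaw vary. Outside 176 (x) x 288 (y) x 92 mm high; walls 4, floor 5 mm. Origin: centre of its underside. x away from the robot to the hinge side, y left along its length, z up. A divider 63 mm high at x = 2 to 6 mm parts the front lane from the back lane, which holds a lemon, a peeler and a teaspoon, all below the rim.
- lane_mid (a point): Middle of the front lane's floor, (-41, 0, 5) mm from the box's origin, same axes. Inside, the lane is 86 mm wide (x) and 280 mm long (y). The carton stands at one end of it, the tin at the other; which end is which varies.
- carton: Plain brown cardboard carton, white label on each broad face, 62 (x) x 42 (y) x 120 mm (z), about 0.1 kg, loose. Stands on end about 106 mm from the lane's middle, 42 mm side along the lane (to 0.1 rad), top 125 mm above the worktop, 33 above the rim. Origin: centre of its foot, z to its other end. Pushed along the lane near the top it tips and falls by itself from a lean of 0.35 rad.
- carton_mid (a point): Centre of the carton, 60 mm from its foot along its z; 26 mm above the worktop when the carton lies flat in the lane.
- tin: Small food tin, 57 mm diameter, 72 mm high, loose, standing in the front lane about 106 mm from its middle, at the end opposite the carton. Origin: centre of its underside, z up.
- lid (a joint): Angle of the box's lid, rad: 0 fully shut, 1.57 upright, starts open at 1.55 to 1.75 (about upright or leaning a little away from the robot), stop at 1.95. The hinge is stiff: the lid stays where it is left and takes about 1 to 3 N near its edge to swing.
- lid_hinge (a point): Middle of the lid's hinge axis, which runs along the box's y, (92, 0, 94) mm from the box's origin. This frame turns with the lid; with the lid shut its axes are those of the box.
- lid_edge (a point): Middle of the lid's free edge, on its outer face (the top face when shut). The lid is a plate 183 mm from hinge to free edge and 294 mm long; outer face 5 mm outside the hinge axis, with a raised panel 2 mm higher and a small finger tab at this edge that sticks out 13 mm. Shut, its outer face is 99 mm above the worktop.
- mug: Yellow and blue mug, 92 mm high, standing to the right of the box; leave it alone. Origin: centre of its underside.
- salt: White salt shaker with a grey top, 44 mm diameter, 90 mm high, standing to the right of the box; leave it alone. Origin: centre of its underside.
There are look-alikes about, which are no part of the job. What is shaped like the tin but pink or purple is not meant.

How it is judged:
By the outcome, as a careful person would: the job done as asked, in the order asked, and still so for the second after the job is handed in, with the robot touching nothing.
It also fails if it takes over 48 s, if anything falls off the work surface, if the arm or the gripper's body presses on something with over 40 N, if the wrist force passes 120 N, or if a joint passes its speed limit or range.

ROBOT

A 7-joint arm with a two-finger parallel gripper is mounted at the origin on a cart in front of the work surface, level with it; the furniture and walls round the work are solid. World frame = base frame: x ahead of the robot, y to its left, z up, the work surface at z = 0. Lengths are in m, angles in rad, forces in N, time in s.
With the tool pointing down it reaches from about 0.4 to 0.85 m from the base axis. Payload 10.4 kg.
Tool frame: the origin (TCP) lies between the finger pads; the fingertips stand 11 mm ahead of it and the grasp point (between the pads) lies 8 mm behind it; z points along the fingers, y is the direction in which the jaws open and shut (so a half turn about z gives the same grasp; the last joint's range is limited). The gripper opens to 87 mm and grips with 3 to 60 N. Pads are 19 mm wide; open, the fingers measure 117 mm over their backs; the gripper's body (75 mm by 190 mm) begins 51 mm behind the grasp point.
Start: joints at [-1.209, 0.332, -0.065, 1.46, 0.022, 1.35, -0.088], TCP at [0.235, 0.579, 0.234] pointing down, gripper open.
Joint ranges: [-2.6, 2.6], [-0.5, 2.12], [-1.47, 1.34], [0.16, 2.42], [-1.27, 4.41], [0.06, 2.06], [-2.6, 2.6]. Speed limits (rad/s): [2.22, 2.22, 2.79, 2.79, 3.14, 3.14, 3.14].

INTERFACE

Orientations are given as a unit quaternion [x, y, z, w].
In Python, from bench import r, eyes gives the robot as it stands.
- The arm moves only by the shell command python3 -m inch 'ROWS' [FORCE]. ROWS is a JSON object of lists of equal length, an entry for each row: "translation": the shift along the world's x, y, z scaled (see below), a list of three; "rot": the turn, a rotation vector about the world's x, y, z scaled (see below), a list of three; "jaw": the finger opening in mm, from 0 to 87. In form: {"translation": [[tx, ty, tz], ...], "rot": [[ax, ay, az], ...], "jaw": [jaw, ...]}. A call has 1 to 20 rows; each row is the pose to reach, as a shift and turn from the pose measured when the call began; what a row does not reach only later rows make up. The controller multiplies each number of a shift by 100 mm and each number of a turn by 60 degrees. A row lasts 1/10 s, in which the tool goes at most 50 mm and 8.59 degrees, less where a joint would pass 70% of its speed; a pose out of reach is approached as far as the arm can. A call with a number of a shift or a turn outside -1 to 1 is refused whole. A call with a gripper value outside its range is refused whole. The fingers move at their own pace and stop on an object; FORCE is the grip in N (left out, the last holds). Time passes only in rows, so rows that repeat a pose let the fingers close. It gives the time, the measured TCP pose, the force and the opening at its end, in the units of the state.
- r.read_state(): the state, without advancing time (a new reading comes with each control period).
- eyes.camera(name): name is "scene" or "top"; returns the picture (480x640x3 uint8, blue, green, red); there is no depth.
- eyes.calibration(name): a dict with "fx", "fy", "cx", "cy" (pixels), "R" (3x3) and "t" (3): a world point X has camera coordinates R X + t. Camera axes: x right, y down, z forward; pixel columns grow to the right and rows downward; lengths in m; the calibration is good to about 2 mm. A picture is of the moment at which its call begins. calibration takes no time and is no camera call.
- r.close_job(): hands the job in, once; it reports no verdict.
The state is a dict: "time": time; "joint_positions": joint angles; "joint_vel": joint speeds; "joint_torque": joint torques, N m; "ee_pos": TCP position; "eef_rot": TCP orientation; "ft_force": force on the tool from outside, world axes, zero at the start; "torque": the same for the moment, N m; "width": finger opening in m.
Only numpy, scipy, OpenCV 4.12 (cv2) and the standard library are available. Lean on these libraries where they do the work, as an engineer would, in place of code of your own. Each camera call takes 0.05 s, during which the arm holds its last target. There are 200 camera calls.

## Working session

There is one attempt and no reset: what is moved stays moved. The work goes in short steps, Python scripts to look and compute and a shell command to move; the robot and the scene stay as the last step left them, time stands still between calls to the robot, and variables do not carry over. Pictures are saved under pics/ and viewed, about 8 in all and at most 12, crops included, and the job is handed in when it is done.

```bash
mkdir -p pics; python3 - <<'E'
from bench import r, eyes
import cv2, numpy as np
for n in("scene","top"):
    im=eyes.camera(n); cv2.imwrite(f"pics/{n}0.png",im); c=eyes.calibration(n)
    print(n,{k:np.round(v,4).tolist() for k,v in c.items()})
s=r.read_state(); print(s["time"],s["ee_pos"],s["eef_rot"],s["width"])
E
```

```text
scene {'fx': 530.6048, 'fy': 530.6048, 'cx': 309.5055, 'cy': 234.2644, 'R': [[0.5137, -0.8579, 0.0064], [-0.4986, -0.3046, -0.8116], [0.6982, 0.4137, -0.5842]], 't': [-0.2387, 0.3388, 1.0218]}
top {'fx': 493.3442, 'fy': 493.3442, 'cx': 318.2302, 'cy': 238.6583, 'R': [[-0.127, -0.9919, 0.0005], [-0.9703, 0.1242, -0.2077], [0.2059, -0.0269, -0.9782]], 't': [0.0533, 0.4865, 1.0089]}
0.1 [0.23446524 0.57900787 0.23286512] [ 1.91188133e-01  9.81553218e-01 -6.06020729e-04 -1.07109628e-04] 0.08689872384039936
```

View pics/scene0.png

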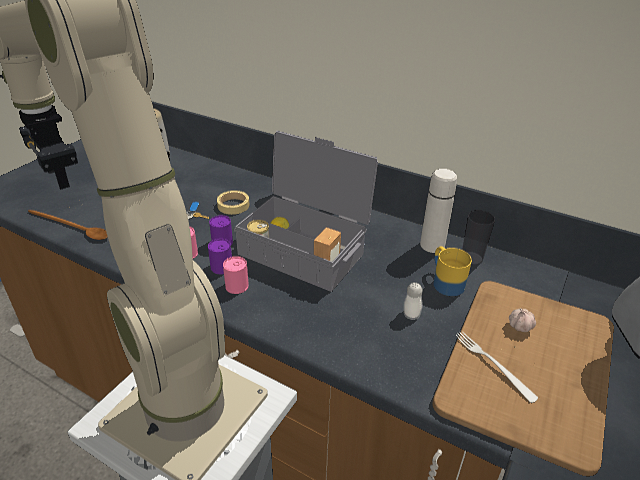

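View pics/top0.png

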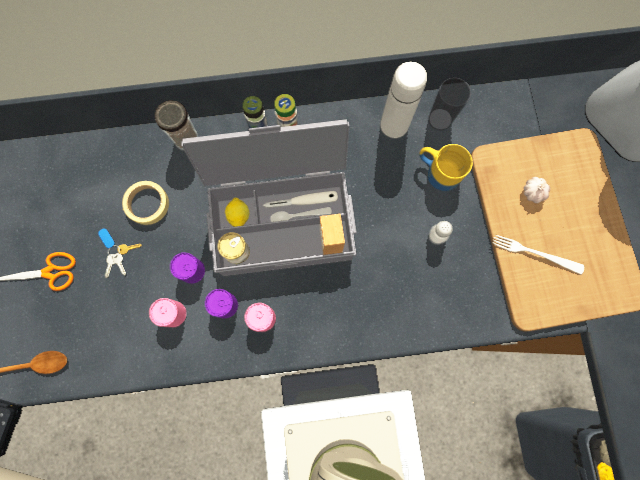

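The carton (orange-brown, about (332,234) in top) stands at the right end of the front lane. The tin (yellow top, about (232,247)) is inside the lane at the left. The pink and purple cylinders outside the box are look-alikes. I'll confirm both in an enlarged crop.

```bash
python3 - <<'E'
import cv2
im=cv2.imread("pics/top0.png")[115:280,180:370]
cv2.imwrite("pics/c1.png",cv2.resize(im,None,fx=3.6,fy=3.6,interpolation=cv2.INTER_CUBIC))
E
```

```text
(no output)
```

View pics/c1.png

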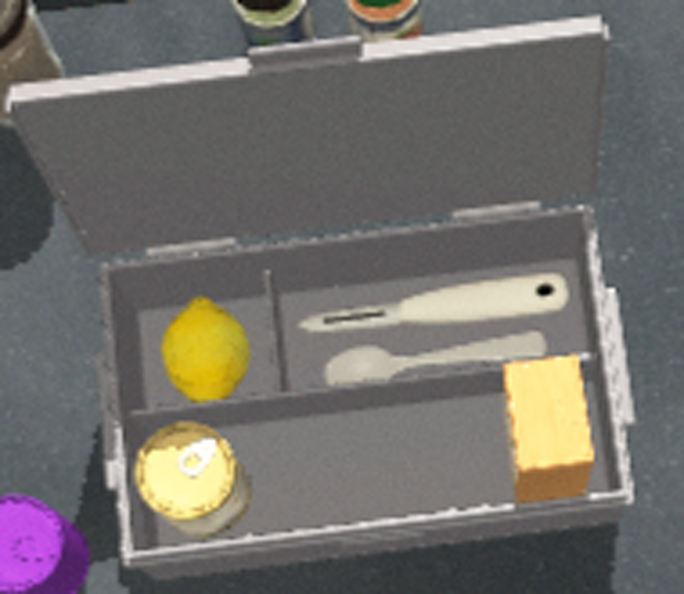

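The crop shows the carton's top face with corners at (503,363), (583,356), (592,466) and (515,470). The tin, standing with a pull ring, has its top centre at (187,470). The box rim corners are at (107,267), (588,208), (630,497) and (127,560), and the lid's free edge runs from (8,100) to (605,28).

```bash
cat > h.py <<'E'
import numpy as np
from bench import r, eyes
def ray(n,px,z):
    c=eyes.calibration(n);R=np.array(c["R"]);t=np.array(c["t"]);o=-R.T@t
    d=R.T@[(px[0]-c["cx"])/c["fx"],(px[1]-c["cy"])/c["fy"],1]
    return o+d*(z-o[2])/d[2]
def crop(p): return (p[0]/3.6+180-.4,p[1]/3.6+115-.4)
def proj(n,X):
    c=eyes.calibration(n);p=np.array(c["R"])@X+c["t"];return c["fx"]*p[0]/p[2]+c["cx"],c["fy"]*p[1]/p[2]+c["cy"]
E
python3 - <<'E'
from h import *
from scipy.optimize import least_squares
rim=np.array([ray("top",crop(p),.092) for p in[(107,267),(588,208),(630,497),(127,560)]])
loc=np.array([(88,144),(88,-144),(-88,-144),(-88,144)])/1e3
def W(q,l): c,s=np.cos(q[2]),np.sin(q[2]); l=np.atleast_2d(l); return np.c_[c*l[:,0]-s*l[:,1]+q[0],s*l[:,0]+c*l[:,1]+q[1]]
f=least_squares(lambda q:(W(q,loc)-rim[:,:2]).ravel(),[.6,0,0]);q=f.x
print("box",q.round(4),"res",(f.fun*1e3).round(1), np.linalg.norm(np.diff(rim[[0,1,2,3,0]],axis=0),axis=1))
inv=lambda P:np.array([[np.cos(q[2]),np.sin(q[2])],[-np.sin(q[2]),np.cos(q[2])]])@(P[:2]-q[:2])*1e3
for p in[(503,363),(583,356),(592,466),(515,470)]: print("carton top",inv(ray("top",crop(p),.125)).round(1))
print("tin",inv(ray("top",crop((187,470)),.077)).round(1))
for a in np.arange(1.5,1.8,.05):
    out=[]
    for y in(.147,-.147):
        x=.092-.183*np.cos(a); z=.094+.183*np.sin(a)
        for dz in (0,.005):
            P=W(q,[x+dz*np.sin(a),y])[0]; out.append((((np.array(proj("top",np.r_[P,z+dz*np.cos(a)]))-[180,115])+.4)*3.6).round(0).tolist())
    print(a.round(2),out)
print("lane_mid",W(q,[-.041,0]))
E
```

```text
box [ 0.5294  0.0649 -0.0023] res [ 1.3  2.3  0.3 -1.2 -1.  -0.9 -0.6 -0.2] [0.28447509 0.17470087 0.28731415 0.17417052]
carton top [ -8.3 -80. ]
carton top [  -9.9 -125. ]
carton top [ -72.8 -121.5]
carton top [-69.8 -78.9]
tin [-36.6 108.2]
1.5 [[15.0, 166.0], [14.0, 156.0], [618.0, 95.0], [616.0, 85.0]]
1.55 [[13.0, 148.0], [13.0, 139.0], [615.0, 78.0], [614.0, 68.0]]
1.6 [[12.0, 131.0], [12.0, 121.0], [613.0, 60.0], [611.0, 51.0]]
1.65 [[11.0, 114.0], [11.0, 104.0], [610.0, 43.0], [609.0, 34.0]]
1.7 [[10.0, 97.0], [10.0, 88.0], [607.0, 27.0], [606.0, 18.0]]
1.75 [[10.0, 81.0], [10.0, 72.0], [605.0, 12.0], [603.0, 3.0]]
1.8 [[10.0, 66.0], [10.0, 57.0], [602.0, -3.0], [600.0, -11.0]]
lane_mid [[0.48844067 0.06499662]]
```

Fit: the box is at (0.529, 0.065) with yaw about 0, and side lengths match within about 3 mm. The carton centre is at world (0.489, -0.036), with its outer face at y≈-0.058. The tin is at y≈0.173 and the lid angle is about 1.68. I'll move over to the right side of the carton with the fingers closed.

```bash
python3 -m inch '{"translation":[[0.4,-0.5,0],[0.7,-1,0],[0.7,-1,0]],"rot":[[0,0,0.12],[0,0,0.25],[0,0,0.368]],"jaw":[0,0,0]}' 10
python3 -m inch '{"translation":[[0.3,-0.5,0],[0.6,-1,0],[0.6,-1,0]],"rot":[[0,0,0],[0,0,0],[0,0,0]],"jaw":[0,0,0]}'
python3 -m inch '{"translation":[[0.2,-0.5,0],[0.4,-1,0],[0.4,-1,0]],"rot":[[0,0,0],[0,0,0],[0,0,0]],"jaw":[0,0,0]}'
python3 -m inch '{"translation":[[0.2,-0.5,0],[0.3,-1,0],[0.3,-1,0]],"rot":[[0,0,0],[0,0,0],[0,0,0]],"jaw":[0,0,0]}'
```

```text
time: 0.4
ee_pos: [0.3077, 0.475, 0.2325]
eef_rot: [-0.001, 1.0, -0.002, 0.001]
ft_force: [-0.3, 0.5, 0.7]
width: 0.0707
time: 0.7
ee_pos: [0.3705, 0.3705, 0.2323]
eef_rot: [0.002, 1.0, -0.002, 0.001]
ft_force: [0.5, 0.3, -0.5]
width: 0.0468
time: 1.0
ee_pos: [0.4127, 0.2651, 0.2323]
eef_rot: [0.005, 1.0, -0.003, 0.001]
ft_force: [-1.1, -0.1, 0.0]
width: 0.0229
time: 1.3
ee_pos: [0.4439, 0.1598, 0.2323]
eef_rot: [0.009, 1.0, -0.004, 0.001]
ft_force: [0.1, 0.0, 0.3]
width: 0.0029
```

```bash
python3 -m inch '{"translation":[[0.2,-0.5,0],[0.4,-1,0],[0.4,-1,0]],"rot":[[0,0,0],[0,0,0],[0,0,0]],"jaw":[0,0,0]}'
python3 -m inch '{"translation":[[0,-0.5,0],[0,-1,0],[0,-1,0]],"rot":[[0,0,0],[0,0,0],[0,0,0]],"jaw":[0,0,0]}'
python3 -m inch '{"translation":[[0,-0.3,-0.2],[0,-0.45,-0.5],[0,-0.45,-0.5],[0,-0.45,-0.5]],"rot":[[0,0,0],[0,0,0],[0,0,0],[0,0,0]],"jaw":[0,0,0,0]}'
```

```text
time: 1.6
ee_pos: [0.485, 0.055, 0.2323]
eef_rot: [0.012, 1.0, -0.004, 0.001]
ft_force: [-0.5, -0.0, 0.0]
width: 0.0005
time: 1.9
ee_pos: [0.4846, -0.0506, 0.2325]
eef_rot: [0.016, 1.0, -0.005, 0.001]
ft_force: [0.4, 0.3, 0.3]
width: 0.0005
time: 2.3
ee_pos: [0.4846, -0.0943, 0.1825]
eef_rot: [0.015, 1.0, -0.005, 0.001]
ft_force: [-0.0, 0.6, 0.7]
width: 0.0007
```

```bash
python3 -m inch '{"translation":[[0.04,0,-0.3],[0.04,0,-0.65],[0.04,0,-0.65],[0.04,0,-0.65]],"rot":[[0,0,-0.01],[0,0,-0.03],[0,0,-0.03],[0,0,-0.03]],"jaw":[0,0,0,0]}'
python3 - <<'E'
from h import *
import cv2
a=eyes.camera("top")[115:280,180:370]; b=eyes.camera("scene")[120:300,220:420]
cv2.imwrite("pics/c2.png",np.hstack([cv2.resize(a,(400,347)),cv2.resize(b,(386,347))]))
E
```

```text
time: 2.7
ee_pos: [0.4892, -0.0932, 0.1189]
eef_rot: [0.03, 1.0, -0.005, 0.001]
ft_force: [-0.1, 0.0, 0.5]
width: 0.0002
```

View pics/c2.png

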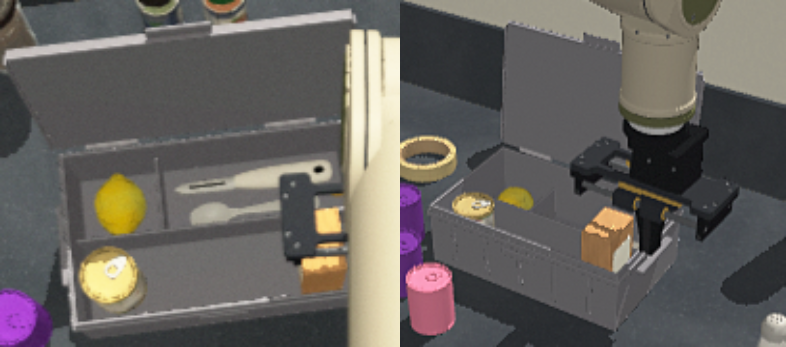

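The fingertips stand above the right end wall, just right of the carton and above the rim. I'll push towards +y.

```bash
python3 -m inch '{"translation":[[0,0.1,0],[0,0.2,0],[0,0.28,0],[0,0.36,0],[0,0.44,0],[0,0.52,0],[0,0.6,0],[0,0.66,0],[0,0.66,0]],"rot":[[0,0,0],[0,0,0],[0,0,0],[0,0,0],[0,0,0],[0,0,0],[0,0,0],[0,0,0],[0,0,0]],"jaw":[0,0,0,0,0,0,0,0,0]}'
python3 - <<'E'
from h import *
import cv2
a=eyes.camera("top")[115:280,180:370]; b=eyes.camera("scene")[120:300,220:420]
cv2.imwrite("pics/c3.png",np.hstack([cv2.resize(a,(400,347)),cv2.resize(b,(386,347))]))
E
```

```text
time: 3.7
ee_pos: [0.49, -0.0268, 0.1196]
eef_rot: [0.03, 1.0, -0.004, 0.002]
ft_force: [0.2, -0.2, 0.6]
width: 0.0002
```

View pics/c3.png

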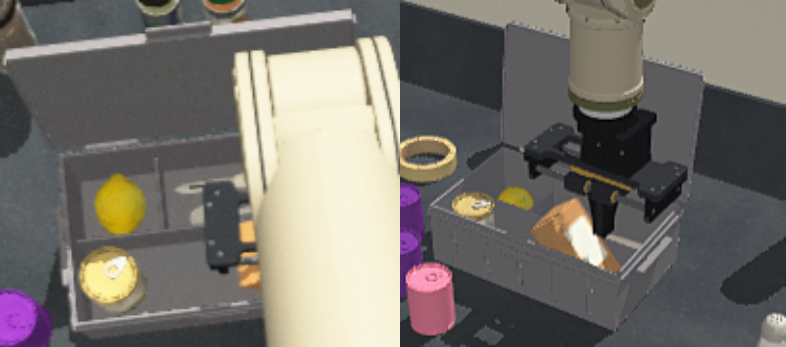

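The carton is toppling along the lane. I'll raise the arm clear of the lid.

```bash
python3 -m inch '{"translation":[[0,0,0.5],[0,0.1,1],[0,0.2,1]],"rot":[[0,0,0.02],[0,0,0.04],[0,0,0.057]],"jaw":[0,0,0]}'
python3 -m inch '{"translation":[[0,0.2,0.5],[0,0.4,1],[0,0.4,1],[0,0.4,1]],"rot":[[0,0,0],[0,0,0],[0,0,0],[0,0,0]],"jaw":[0,0,0,0]}'
python3 - <<'E'
from h import *
import cv2
a=eyes.camera("top")[50:290,160:440]; b=eyes.camera("scene")[120:300,220:420]
cv2.imwrite("pics/c4.png",np.hstack([cv2.resize(a,(410,350)),cv2.resize(b,(386,350))]))
for n,p in [("jar1",(253,105)),("jar2",(286,103)),("thermos",(409,78))]:
    print(n,[ray("top",p,z).round(2).tolist() for z in(.1,.2,.27)])
E
```

```text
time: 4.1
ee_pos: [0.4928, -0.0084, 0.2258]
eef_rot: [0.001, 1.0, -0.004, 0.007]
ft_force: [0.8, -0.3, -0.1]
width: 0.0007
time: 4.5
ee_pos: [0.4937, 0.0322, 0.3275]
eef_rot: [0.001, 1.0, -0.003, 0.009]
ft_force: [1.0, -0.4, 0.4]
width: 0.0003
jar1 [[0.79, 0.1, 0.1], [0.74, 0.09, 0.2], [0.7, 0.08, 0.27]]
jar2 [[0.79, 0.02, 0.1], [0.73, 0.02, 0.2], [0.7, 0.02, 0.27]]
thermos [[0.81, -0.25, 0.1], [0.76, -0.22, 0.2], [0.72, -0.2, 0.27]]
```

View pics/c4.png

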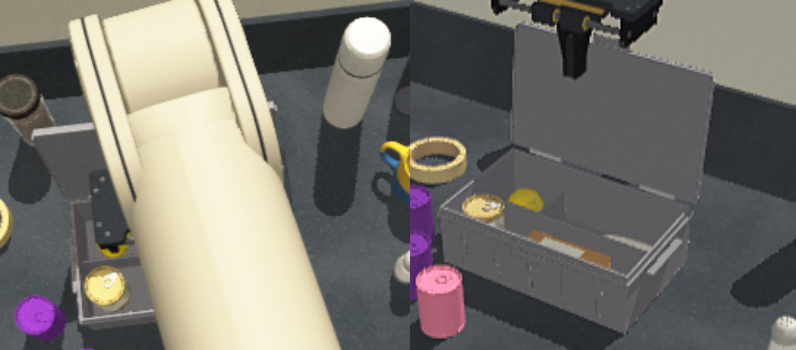

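```bash
python3 -m inch '{"translation":[[0,0.1,0.25],[0.4,0.3,0.25],[0.8,0.3,0.25],[1,0.3,0.25],[1,0.3,0.25]],"rot":[[0,0,0],[0,0,0],[0,0,0],[0,0,0],[0,0,0]],"jaw":[0,0,0,0,0]}'
python3 -m inch '{"translation":[[0.4,0,0],[0.8,0,0],[1,0,0],[1,0,0]],"rot":[[0,-0.02,0],[0,-0.02,0],[0,-0.02,0],[0,-0.02,0]],"jaw":[0,0,0,0]}'
python3 - <<'E'
from h import *
import cv2
a=eyes.camera("top")[90:290,160:390]; b=eyes.camera("scene")[190:300,230:380]
cv2.imwrite("pics/c5.png",np.hstack([cv2.resize(a,(403,350)),cv2.resize(b,(395,350))]))
E
```

```text
time: 5.1
ee_pos: [0.5937, 0.0598, 0.3462]
eef_rot: [0.002, 1.0, -0.005, 0.004]
ft_force: [-0.4, -0.4, -0.6]
width: 0.0006
time: 5.5
ee_pos: [0.6945, 0.0586, 0.3428]
eef_rot: [0.003, 1.0, -0.006, 0.013]
ft_force: [-0.4, -0.4, -1.3]
width: 0.0005
```

View pics/c5.png

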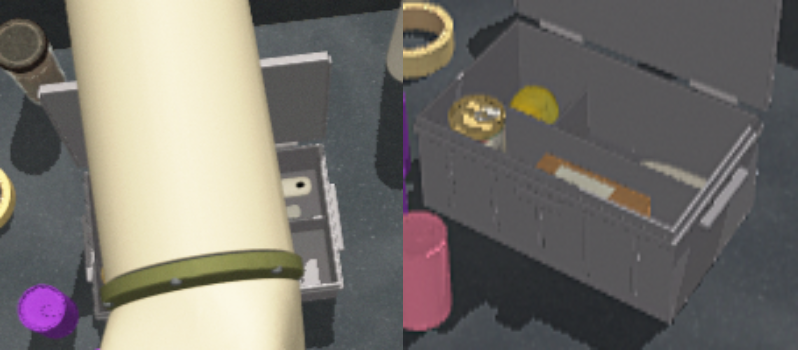

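The carton lies flat with its label up, well below the rim, and the tin is standing. The fingers are beyond the lid. I'll compute the lid path next.

```bash
python3 -m inch '{"translation":[[0.02,0,-0.3],[0.02,0,-0.6],[0.02,0,-0.9],[0.02,0,-0.9],[0.02,0,-0.9]],"rot":[[0,0,0],[0,0,0],[0,0,0],[0,0,0],[0,0,0]],"jaw":[0,0,0,0,0]}'
python3 - <<'E'
from h import *
print(ray("scene",(324,257.6),.047)-[.529,.065,0])
for a in np.arange(1.6,-.01,-.1):
    r_=.15;n=.005
    x=.621-r_*np.cos(a)+n*np.sin(a)+.0095; z=.094+r_*np.sin(a)+n*np.cos(a)+.011
    print(a.round(1),x.round(3),z.round(3))
E
```

```text
time: 6.1
ee_pos: [0.6944, 0.0587, 0.256]
eef_rot: [0.003, 1.0, -0.006, 0.014]
ft_force: [0.8, 0.6, 0.3]
width: 0.0004
[-0.03039071 -0.08675704  0.047     ]
1.6 0.64 0.255
1.5 0.625 0.255
1.4 0.61 0.254
1.3 0.595 0.251
1.2 0.581 0.247
1.1 0.567 0.241
1.0 0.554 0.234
0.9 0.541 0.226
0.8 0.53 0.216
0.7 0.519 0.205
0.6 0.51 0.194
0.5 0.501 0.181
0.4 0.494 0.168
0.3 0.489 0.154
0.2 0.484 0.14
0.1 0.482 0.125
-0.0 0.48 0.11
```

```bash
python3 -m inch '{"translation":[[-0.15,0,0],[-0.3,0,0],[-0.4,0,0],[-0.5,0,0],[-0.6,0,0],[-0.7,0,-0.01],[-0.8,0,-0.02],[-0.9,0,-0.03],[-1,0,-0.05],[-1,0,-0.05]],"rot":[[0,0,0],[0,0,0],[0,0,0],[0,0,0],[0,0,0],[0,0,0],[0,0,0],[0,0,0],[0,0,0],[0,0,0]],"jaw":[0,0,0,0,0,0,0,0,0,0]}'
```

```text
time: 7.1
ee_pos: [0.5931, 0.0588, 0.2509]
eef_rot: [0.003, 1.0, -0.005, 0.013]
ft_force: [-0.5, 0.3, 0.4]
width: 0.0007
```

```bash
python3 - <<'E'
from h import *
import cv2
b=eyes.camera("scene")[90:310,200:420]
cv2.imwrite("pics/c6.png",cv2.resize(b,(500,500)))
E
```

```text
(no output)
```

View pics/c6.png

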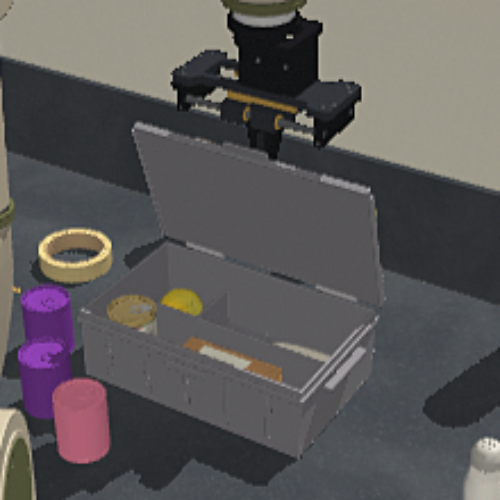

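The lid is following the fingers and is at about 1.3 rad. I'll continue along the arc.

```bash
python3 -m inch '{"translation":[[-0.12,0,-0.04],[-0.26,0,-0.1],[-0.39,0,-0.17],[-0.52,0,-0.25],[-0.63,0,-0.35],[-0.74,0,-0.46],[-0.83,0,-0.57],[-0.92,0,-0.7],[-0.99,0,-0.83],[-0.99,0,-0.83]],"rot":[[0,0,0],[0,0,0],[0,0,0],[0,0,0],[0,0,0],[0,0,0],[0,0,0],[0,0,0],[0,0,0],[0,0,0]],"jaw":[0,0,0,0,0,0,0,0,0,0]}'
```

```text
time: 8.15
ee_pos: [0.4934, 0.0587, 0.1666]
eef_rot: [0.003, 1.0, -0.006, 0.012]
ft_force: [-0.7, 0.9, -0.3]
width: 0.0002
```

```bash
python3 -m inch '{"translation":[[-0.05,0,-0.13],[-0.09,0,-0.27],[-0.11,0,-0.4],[-0.12,0,-0.5],[-0.12,0,-0.55],[-0.12,0,-0.57],[-0.12,0,-0.57],[-0.12,0,-0.57]],"rot":[[0,0,0],[0,0,0],[0,0,0],[0,0,0],[0,0,0],[0,0,0],[0,0,0],[0,0,0]],"jaw":[0,0,0,0,0,0,0,0]}'
```

```text
time: 8.95
ee_pos: [0.4811, 0.0586, 0.1103]
eef_rot: [0.003, 1.0, -0.006, 0.011]
ft_force: [-8.8, -1.1, 11.7]
width: 0.0004
```

A reaction of 11.7 N with the tip at 0.099 m means the lid is on its stop. I'll press slightly more, then retreat and check.

```bash
python3 -m inch '{"translation":[[0,0,-0.01],[0,0,-0.02],[0,0,-0.02]],"rot":[[0,0,0],[0,0,0],[0,0,0]],"jaw":[0,0,0]}'
python3 -m inch '{"translation":[[0,0,0.2],[0,0,0.6],[0,0,1],[0,0,1]],"rot":[[0,0,0],[0,0,0],[0,0,0],[0,0,0]],"jaw":[0,0,0,0]}'
python3 -m inch '{"translation":[[0,0.3,0.2],[0,0.7,0.2],[0,1,0.2],[0,1,0.2]],"rot":[[0,0,0],[0,0,0],[0,0,0],[0,0,0]],"jaw":[0,0,0,0]}'
python3 -m inch '{"translation":[[-0.1,0.3,0],[-0.3,0.7,0],[-0.3,1,0],[-0.3,1,0]],"rot":[[0,0,0],[0,0,0],[0,0,0],[0,0,0]],"jaw":[0,0,0,0]}'
python3 -m inch '{"translation":[[-0.1,0.3,0],[-0.3,0.7,0],[-0.3,1,0],[-0.3,1,0]],"rot":[[0,0,0],[0,0,0],[0,0,0],[0,0,0]],"jaw":[0,0,0,0]}'
python3 - <<'E'
from h import *
import cv2
a=eyes.camera("top")[120:300,160:360]; b=eyes.camera("scene")[150:310,200:380]
cv2.imwrite("pics/c7.png",np.hstack([cv2.resize(a,(400,360)),cv2.resize(b,(400,360))]))
# predicted free-edge corners (crop px)
for al in(0,.03,.06):
  for n,o,s in(("top",(160,120),2),("scene",(200,150),2.235)):
    print(al,n,[((np.array(proj(n,np.array([.621-.183*np.cos(al),.065+y,.094+.183*np.sin(al)+.005])))-o)*s).round(0).tolist() for y in(.147,-.147)])
E
```

```text
time: 9.25
ee_pos: [0.4812, 0.0586, 0.1101]
eef_rot: [0.003, 1.0, -0.005, 0.011]
ft_force: [-12.9, -2.2, 25.3]
width: 0.0006
time: 9.65
ee_pos: [0.484, 0.059, 0.2153]
eef_rot: [0.004, 1.0, -0.004, 0.015]
ft_force: [0.9, -0.2, 0.1]
width: -0.0001
time: 10.05
ee_pos: [0.4833, 0.1636, 0.2347]
eef_rot: [0.0, 1.0, -0.003, 0.015]
ft_force: [-0.9, -0.0, -0.5]
width: -0.0001
time: 10.45
ee_pos: [0.452, 0.2674, 0.2339]
eef_rot: [-0.002, 1.0, -0.003, 0.014]
ft_force: [0.5, -0.2, 0.1]
width: 0.0005
time: 10.85
ee_pos: [0.4207, 0.3705, 0.233]
eef_rot: [-0.005, 1.0, -0.003, 0.014]
ft_force: [-0.1, -0.2, -1.5]
width: 0.0006
0 top [[106.0, 304.0], [394.0, 268.0]]
0 scene [[74.0, 167.0], [300.0, 251.0]]
0.03 top [[105.0, 303.0], [395.0, 266.0]]
0.03 scene [[74.0, 163.0], [300.0, 247.0]]
0.06 top [[104.0, 302.0], [395.0, 265.0]]
0.06 scene [[74.0, 159.0], [300.0, 242.0]]
```

View pics/c7.png

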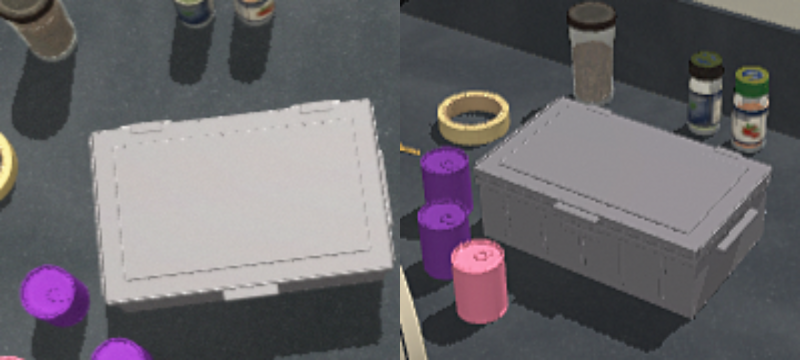

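The lid is flat. Its front corners in the scene crop, at about (77,167) and (298,249), fit the prediction for 0 rad, (74,167) and (300,251). The earlier 25 N with no further travel says the same.

```bash
python3 -c "
from bench import r
print(r.close_job())"
```

```text
the job is handed in; nothing more can be done
None
```

The food box is packed and its lid is shut; I handed the job in at about 11 s of the 48 s allowed.

- **Carton:** I pushed it near the top along the lane with closed fingertips. The pictures taken before shutting the lid show it lying flat, label up, below the rim, with the tin still standing at its end.
- **Lid:** I swung it over along its arc and pressed it onto its stop. It gave 25 N of reaction with no further travel. In the last picture its front corners are within about 2–3 crop pixels (about 1 camera pixel) of the prediction for 0 rad.
- **Other things:** The robot ended clear of everything. It never went near the mug or the salt shaker, though they were outside the last crops.
- **Checks:** No check failed. The contents were not visible once the lid was shut, so the carton and tin were last seen just before it closed.

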